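# Check the seam of an incubator liner panel with a spring probe

## Robot

A 7-joint arm with a two-finger parallel gripper is mounted at the origin on the work surface. World frame = base frame: x ahead of the robot, y to its left, z up, the work surface at z = 0. Lengths are in m, angles in rad, forces in N, time in s.
With the tool pointing down it reaches from about 0.35 to 0.9 m from the base axis. Payload 8.1 kg.
Tool frame: the origin (TCP) lies at the centre of the arm's flange, where the gripper is bolted on; the fingertips stand 178 mm ahead of it and the grasp point (between the pads) lies 159 mm ahead of it; z points along the fingers, y is the line along which they close (so a half turn about z gives the same grasp; the last joint's range is limited). The gripper opens to 92 mm and grips with 3 to 60 N. Pads are 19 mm wide; open, the fingers measure 130 mm over their backs; the gripper's body (75 mm by 190 mm) begins 47 mm behind the grasp point.
Start: joints at [1.182, 0.434, 0.025, 1.573, -0.012, 1.134, -0.075], TCP at [0.176, -0.6, 0.405] pointing down, gripper open.
Joint ranges: [-2.62, 2.62], [-0.44, 2.09], [-1.27, 1.32], [0.08, 2.57], [-1.32, 4.46], [0.12, 2], [-2.74, 2.74]. Speed limits (rad/s): [2.22, 2.22, 3.01, 3.01, 3.14, 3.14, 3.14].

## Interface

Orientations are given as a unit quaternion [x, y, z, w].
In Python, from workcell import readout, viewer, bot gives the robot as it stands.
- The arm moves only by the tool arm_command, never from a script. Its argument "targets" is a list of rows, each a list of 3 entries, a list of its own where there are three numbers: the shift along the world's x, y, z scaled (see below), then the turn, a rotation vector about the world's x, y, z scaled (see below), then the opening, from 0 (shut) to 1 (fully open). In form: [[[tx, ty, tz], [wx, wy, wz], jaw], ...]. A call has 1 to 5 rows; each row is the pose to reach, as a shift and turn from the pose commanded when the call began; what a row does not reach only later rows make up. The controller multiplies each number of a shift by 200 mm and each number of a turn by 30 degrees. A row lasts 1/12 s, in which the tool goes at most 41.7 mm and 7.16 degrees, less where a joint would pass 70% of its speed; a pose out of reach is approached as far as the arm can. A call with a number of a shift or a turn outside -1 to 1 is refused whole. A call with a gripper value outside its range is refused whole. The fingers move at their own pace and stop on an object; "force" is the grip in N (left out, the last holds). Time passes only in rows, so rows that repeat a pose let the fingers close. It gives the time, the measured TCP pose, the force, the opening and the grip force at its end, in the units of the state.
- readout.observe(): the state, without advancing time (a new reading comes with each control period).
- viewer.read_camera(name): name is "scene" or "top"; returns the picture (480x640x3 uint8, red, green, blue); there is no depth.
- viewer.camera_info(name): a dict with "mtx" (3x3 intrinsics, pixels), "camera_from_world" (4x4, takes a point from world to camera coordinates). Camera axes: x right, y down, z forward; pixel columns grow to the right and rows downward; lengths in m; the calibration is good to about 2 mm. A picture is of the moment at which its call begins. camera_info takes no time and is no camera call.
- bot.sign_off(): hands the job in; it is judged then, once.
The state is a dict: "clock": time; "joint_pos": joint angles; "dq": joint speeds; "tau": joint torques, N m; "tool_pos": TCP position; "eef_rot": TCP orientation; "wrist_force": force on the tool from outside, world axes, zero at the start; "ft_torque": the same for the moment, N m; "grip_width": opening from 0.0 (shut) to 1.0 (fully open); "grip_force": force on a finger pad.
Only numpy, scipy, OpenCV 4.12 (cv2) and the standard library are available. Lean on these libraries where they do the work, as an engineer would, in place of code of your own. Each camera call takes 0.05 s, during which the arm holds its last target. There are 200 camera calls.

## Task

Press the tester's start button fully down and let it up, then take the probe from its stand and run its spring tip along the whole seam of the liner panel, from the square pocket to the closed end. Keep the tip lightly pressed on the seam's floor all the way, without lifting it out, scraping the panel's face or ramming the spring fully in, and go slowly, always under 10 cm a second. Then hang the probe upright back in the fork of its stand as it was, let go, and leave the bottles and scanner alone.

Things in the scene. Friction and masses are not known exactly. Their poses are not given: they have to be found in the camera images.
- panel: Two-part liner panel lying flat, fixed: white plates on a black base, 250 x 180 x 22 mm. Origin: centre of underside. The seam between the plates is an open channel 16 wide, 8 deep, black floor 14 mm above the bench: a dog-leg from (x, y) = (-100, -40) mm, centre of a 32 x 32 mm square pocket of equal depth, straight to (-30, -40), to (30, 40), to (100, 40); end wall at x = 108.
- seam_start (a point): on the channel floor, centre of the square pocket where the seam starts
- seam_bend1 (a point): on the channel floor, centre line, first bend
- seam_bend2 (a point): on the channel floor, centre line, second bend
- seam_end (a point): on the channel floor, centre line, 8 mm short of the end wall where the seam ends
- stand: Probe stand, fixed: base 12 mm thick (x -45 to 65, y -45 to 45 mm) and an 8 mm steel fork plate, its top at z = 135 mm. Origin: on the bench below the hanging probe's axis. Slot 18 mm wide, mouth at x = -28, open to -x, blind end at x = 9; prongs 50 mm wide overall (y). Post below the plate at x = 42 to 58. Nothing stands above the plate.
- probe: Stylus, 166 mm, 132 g, hanging upright in the fork by its collar. Origin: on its axis at the collar's underside, resting on the plate; z up. Black collar, diameter 32, z 0 to 6 mm. Above it a square grey handle 22 x 22 mm, z 6 to 66, sides along x and y. Below it a round shaft, diameter 10, to z = -85, then the spring tip, diameter 7, ball end, lowest point z = -100 unpressed.
- tip (a point): lowest point of the probe's ball end
- probe_tip (a joint): travel of the probe's spring tip into the shaft, m: 0 = out, 0.012 = fully in; 0.75 N to start, 3.75 N fully in
- tester: Seam tester, grey box 110 x 100 x 55 mm, fixed. Origin: centre of its underside; x points from the button side to the display side.
- start_button_top (a point): centre of the top of the tester's round push button, diameter 36 mm, axis upright, on top of the box
- start_button (a joint): travel of the button, m: 0 = up, 0.008 = fully down (5 N), springs back
- culture_bottle_a: bystander: amber bottle, diameter 58, 130 mm tall, origin under its centre
- culture_bottle_b: bystander: amber bottle like the other
- scanner: bystander: black hand scanner lying down, about 190 x 80 x 35 mm, origin under its middle

How it is judged:
On the way, in this order (a step that is already met when the one before it is completed fails the run):
1. start button pressed fully down (value of joint start_button above 0.0065 m), for 0.05 s.
2. start button let up again (value of joint start_button below 0.002 m), for 0.1 s.
3. probe tip pressed on the seam floor, 0 sevenths of the way from the square pocket to the closed end (x of tip in the frame of panel between -0.1125 and -0.0875 m and z of tip in the frame of panel between 0.011 and 0.0185 m and y of tip in the frame of panel between -0.06 and 0.06 m and value of joint probe_tip above 0.0008 m), for 0.05 s.
4. probe tip pressed on the seam floor, 1 sevenths of the way from the square pocket to the closed end (x of tip in the frame of panel between -0.0839 and -0.0589 m and z of tip in the frame of panel between 0.011 and 0.0185 m and y of tip in the frame of panel between -0.06 and 0.06 m and value of joint probe_tip above 0.0008 m), for 0.05 s.
5. probe tip pressed on the seam floor, 2 sevenths of the way from the square pocket to the closed end (x of tip in the frame of panel between -0.0554 and -0.0304 m and z of tip in the frame of panel between 0.011 and 0.0185 m and y of tip in the frame of panel between -0.06 and 0.06 m and value of joint probe_tip above 0.0008 m), for 0.05 s.
6. probe tip pressed on the seam floor, 3 sevenths of the way from the square pocket to the closed end (x of tip in the frame of panel between -0.0268 and -0.0018 m and z of tip in the frame of panel between 0.011 and 0.0185 m and y of tip in the frame of panel between -0.06 and 0.06 m and value of joint probe_tip above 0.0008 m), for 0.05 s.
7. probe tip pressed on the seam floor, 4 sevenths of the way from the square pocket to the closed end (x of tip in the frame of panel between 0.0018 and 0.0268 m and z of tip in the frame of panel between 0.011 and 0.0185 m and y of tip in the frame of panel between -0.06 and 0.06 m and value of joint probe_tip above 0.0008 m), for 0.05 s.
8. probe tip pressed on the seam floor, 5 sevenths of the way from the square pocket to the closed end (x of tip in the frame of panel between 0.0304 and 0.0554 m and z of tip in the frame of panel between 0.011 and 0.0185 m and y of tip in the frame of panel between -0.06 and 0.06 m and value of joint probe_tip above 0.0008 m), for 0.05 s.
9. probe tip pressed on the seam floor, 6 sevenths of the way from the square pocket to the closed end (x of tip in the frame of panel between 0.0589 and 0.0839 m and z of tip in the frame of panel between 0.011 and 0.0185 m and y of tip in the frame of panel between -0.06 and 0.06 m and value of joint probe_tip above 0.0008 m), for 0.05 s.
10. probe tip pressed on the seam floor, 7 sevenths of the way from the square pocket to the closed end (x of tip in the frame of panel between 0.09 and 0.1125 m and z of tip in the frame of panel between 0.011 and 0.0185 m and y of tip in the frame of panel between -0.06 and 0.06 m and value of joint probe_tip above 0.0008 m), for 0.05 s.
At the end, for the whole second after the job is handed in: The probe hangs upright (within 0.1 rad) and at rest in the fork slot of its stand, collar resting on the plate (height within 4 mm), its axis within 8 mm of the stand's origin to the sides and between 13 mm towards the slot's mouth and 8 mm towards its blind end; the start button is up (x of probe in the frame of stand between -0.013 and 0.008 m and y of probe in the frame of stand between -0.008 and 0.008 m and z of probe in the frame of stand between 0.132 and 0.139 m and angle between probe's own z axis and vertical below 0.1 rad and linear speed of probe below 0.02 m/s and value of joint start_button below 0.002 m); the robot touches nothing.
It fails at once if the probe goes 10 cm/s or faster while its tip is down in the seam (between the pocket and the closed end) (linear speed of probe above 0.1 m/s and z of tip in the frame of panel between 0.011 and 0.0185 m and x of tip in the frame of panel between -0.083 and 0.088 m and y of tip in the frame of panel between -0.06 and 0.06 m).
It fails at once if the tip comes up out of the seam on the way, or is dragged over the panel's face (under 6 mm above it) (z of tip in the frame of panel between 0.0195 and 0.028 m and x of tip in the frame of panel between -0.07 and 0.075 m and y of tip in the frame of panel between -0.06 and 0.06 m).
It fails at once if the spring tip is rammed fully in (value of joint probe_tip above 0.0115 m).
It fails at once if a bottle or the scanner is moved by more than 25 mm or knocked over (distance of any of culture_bottle_a, culture_bottle_b, scanner from where it was at the start of the episode above 0.025 m or angle between any of culture_bottle_a, culture_bottle_b, scanner's own z axis and vertical above 0.4 rad).
It also fails if it takes over 72 s, if anything falls off the work surface, if the arm or the gripper's body presses on something with over 40 N, if the wrist force passes 120 N, or if a joint passes its speed limit or range.

## Working session

There is one attempt and no reset: what is moved stays moved. The work goes in short steps, Python scripts to look and compute and a tool call to move; the robot and the scene stay as the last step left them, time stands still between calls to the robot, and variables do not carry over. Pictures are saved under pics/ and viewed, at most 11 in all, crops included, and the job is handed in when it is done.

Besides the shell and the picture viewer there is one more tool, called after ">>>" by a JSON object that holds its "op" and its "data". arm_command: Moves the arm, as the interface text tells. Its arguments: {"type":"object","properties":{"targets":{"type":"array"},"force":{"type":"number"}},"required":["targets"]}

```bash
mkdir -p pics; python3 - <<'E'
from workcell import readout, viewer
import cv2, numpy as np
for n in("scene","top"):
    im=viewer.read_camera(n); cv2.imwrite(f"pics/{n}0.png",cv2.cvtColor(im,cv2.COLOR_RGB2BGR))
    i=viewer.camera_info(n); print(n,np.round(i["mtx"],1).tolist(),np.round(i["camera_from_world"],4).tolist())
s=readout.observe(); print({k:np.round(v,3).tolist() for k,v in s.items()})
E
```

```text
scene [[515.4, 0.0, 320.0], [0.0, 515.4, 239.6], [0.0, 0.0, 1.0]] [[-0.8731, 0.4875, 0.0033, 0.4648], [0.3685, 0.6644, -0.6502, -0.0862], [-0.3192, -0.5665, -0.7597, 1.2986], [0.0, 0.0, 0.0, 1.0]]
top [[438.3, 0.0, 319.3], [0.0, 438.3, 240.9], [0.0, 0.0, 1.0]] [[0.0111, -0.9999, -0.0078, -0.0209], [-0.9978, -0.0106, -0.0657, 0.5182], [0.0656, 0.0085, -0.9978, 1.1527], [0.0, 0.0, 0.0, 1.0]]
{'clock': 0.1, 'joint_pos': [1.182, 0.435, 0.025, 1.574, -0.012, 1.134, -0.075], 'dq': [-0.001, -0.001, 0.001, -0.001, 0.0, -0.002, -0.001], 'tau': [0.003, -66.913, 0.988, -31.515, -0.06, 0.037, 0.0], 'tool_pos': [0.176, -0.599, 0.404], 'eef_rot': [0.99, 0.142, -0.0, -0.001], 'wrist_force': [0.392, 0.189, -0.08], 'ft_torque': [-0.018, 0.061, -0.025], 'grip_force': 0.0, 'grip_width': 1.0}
```

View pics/top0.png

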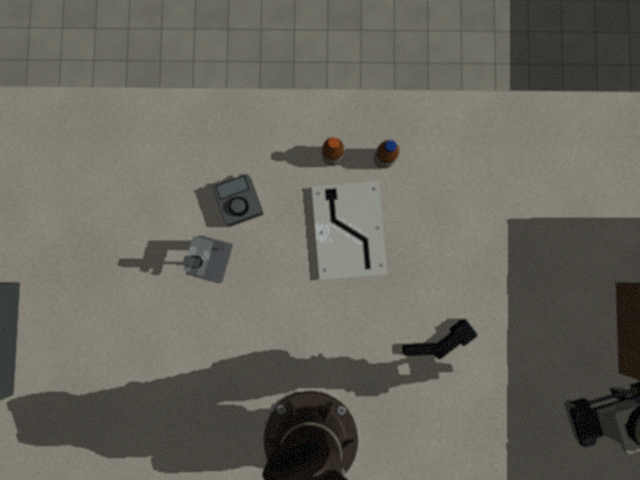

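View pics/scene0.png

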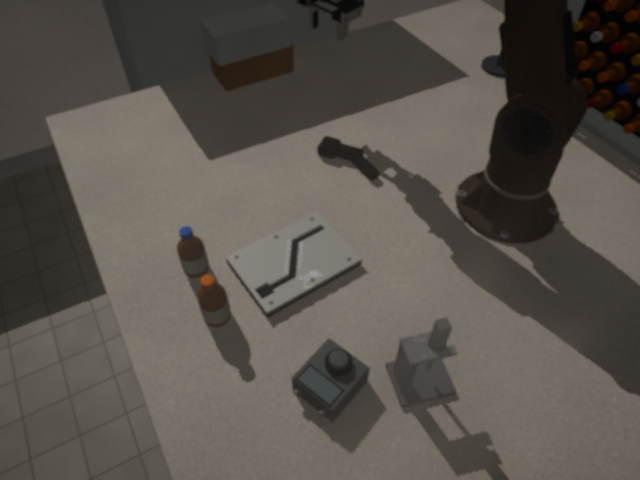

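The top view shows the panel around (348,230), with its pocket at (331,194) and seam end at (368,268). The tester button is at (237,206), the stand at (210,259) with the probe at about (193,262), the bottles at (333,150) and (388,152), and the scanner at (440,340). I'll enlarge these.

```bash
python3 - <<'E'
import cv2, numpy as np
t=cv2.imread("pics/top0.png"); s=cv2.imread("pics/scene0.png")
def crop(im,x,y,w,h,k,step=10):
    c=cv2.resize(im[y:y+h,x:x+w],None,fx=k,fy=k,interpolation=cv2.INTER_CUBIC)
    c=cv2.convertScaleAbs(c,alpha=1.4,beta=15)
    for u in range(-(-x//step)*step,x+w,step):
        X=int((u-x+.5)*k); cv2.line(c,(X,0),(X,6),(0,255,255),1); cv2.putText(c,str(u),(X-10,16),0,.35,(0,255,255),1)
    for v in range(-(-y//step)*step,y+h,step):
        Y=int((v-y+.5)*k); cv2.line(c,(0,Y),(6,Y),(0,255,255),1); cv2.putText(c,str(v),(8,Y+4),0,.35,(0,255,255),1)
    return c
cv2.imwrite("pics/c1.png",np.hstack([crop(t,170,165,100,120,4),crop(t,302,170,94,120,4)]))
cv2.imwrite("pics/c2.png",np.hstack([crop(s,285,310,190,120,4)]))
cv2.imwrite("pics/c3.png",np.hstack([crop(s,220,205,150,115,5)]))
E
```

```text
(no output)
```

View pics/c1.png

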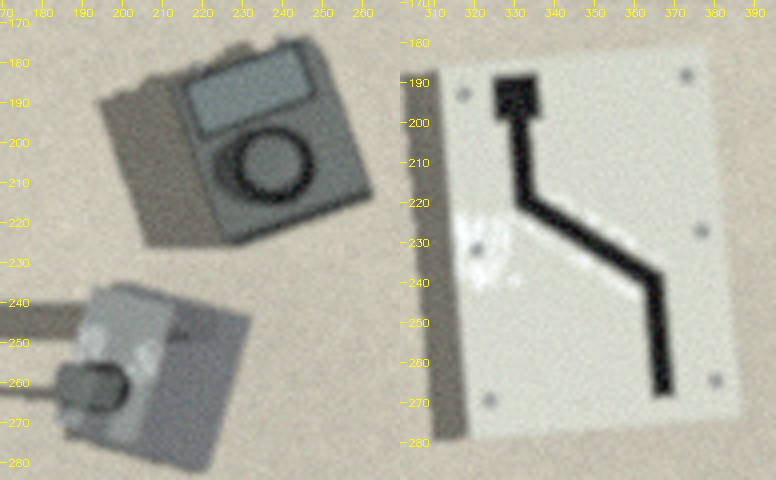

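View pics/c2.png

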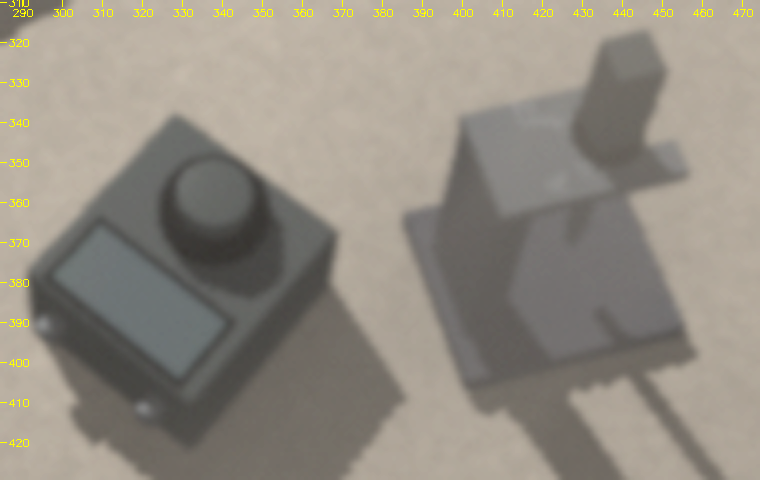

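View pics/c3.png

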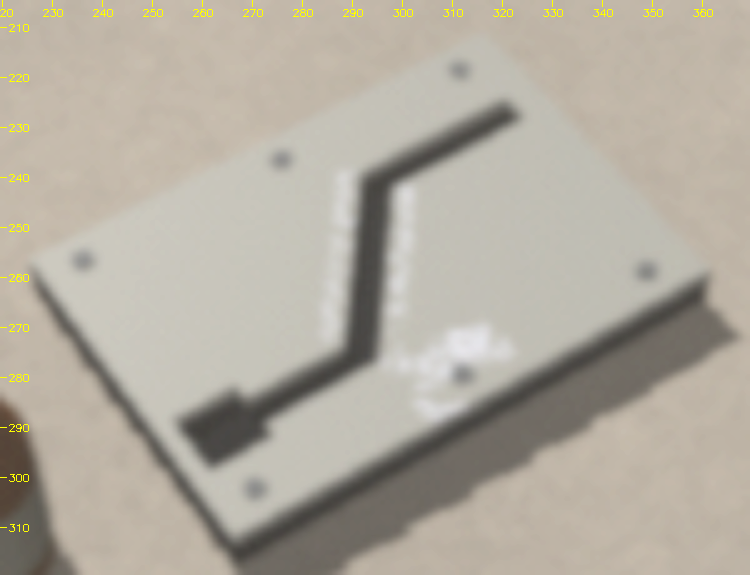

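The crops give consistent outlines. In the top view the panel's pocket end points away from the robot, the stand's slot mouth points towards it, and the tester display faces away. I'll fit poses from corners seen in both cameras.

```bash
cat > fit.py <<'E'
from workcell import viewer
import numpy as np
from scipy.optimize import least_squares
C={n:viewer.camera_info(n) for n in("scene","top")}
def proj(n,P):
    T=np.array(C[n]["camera_from_world"]); q=(np.array(C[n]["mtx"])@(T[:3,:3]@np.array(P).T+T[:3,3:])).T
    return q[:,:2]/q[:,2:]
cv={'a':("top",170,165,4,0),'b':("top",302,170,4,400),'c':("scene",285,310,4,0),'d':("scene",220,205,5,0)}
def px(k,X,Y):
    n,x,y,s,o=cv[k]; return n,(x+(X-o)/s-.5,y+Y/s-.5)
def fit(obs,x0,free=0):
    L=[(px(k,X,Y),p) for k,X,Y,p in obs]
    def f(v):
        c,s=np.cos(v[2]),np.sin(v[2]);r=[]
        for (n,uv),p in L:
            z=p[2]/1000 if p[2] is not None else v[3]
            w=[v[0]+(c*p[0]-s*p[1])/1000,v[1]+(s*p[0]+c*p[1])/1000,z]
            r+=list(proj(n,[w])[0]-uv)
        return r
    s=least_squares(f,x0,loss="soft_l1"); return s.x,np.round(np.array(f(s.x)).reshape(-1,2),1).tolist()
E
cat > run.py <<'E'
from fit import *
P=[('b',436,68,(-125,-90,22)),('b',468,440,(125,-90,22)),('b',741,415,(125,90,22)),('b',708,46,(-125,90,22)),
('d',238,543,(-125,-90,22)),('d',708,275,(125,-90,22)),('d',482,32,(125,90,22)),('d',35,262,(-125,90,22)),
('b',516,97,(-100,-40,20)),('b',663,396,(108,40,22))]
T=[('a',304,37,(55,-50,55)),('a',373,193,(-55,-50,55)),('a',225,245,(-55,50,55)),
('c',176,115,(-55,-50,55)),('c',337,235,(-55,50,55)),('c',190,405,(55,50,55)),('c',30,275,(55,-50,55))]
S=[('a',250,318,(65,-45,12)),('a',208,472,(-45,-45,12)),('a',118,283,(65,45,12)),('a',175,300,(58,-25,135)),('a',135,443,(-28,-25,135)),
('c',405,215,(65,-45,12)),('c',470,385,(65,45,12)),('c',690,330,(-45,45,12)),('c',460,118,(58,-25,135)),('c',505,215,(58,25,135)),('c',688,178,(-28,25,135)),
('c',634,56,(0,0,201)),('a',75,386,(0,0,201))]
B=[('a',270,165,(0,0,None)),('c',214,191,(0,0,None))]
H=[('c',603,40,(11,-11,201)),('c',647,32,(-11,-11,201)),('c',665,70,(-11,11,201)),('c',622,82,(11,11,201)),('a',75,386,(0,0,201))]
for n,o,x0 in(("panel",P,[.5,-.05,3.1]),("tester",T,[.58,.18,.2]),("stand",S,[.45,.25,-.2]),("handle",H,[.45,.25,-.2])):
    v,r=fit(o,x0); print(n,np.round(v,4),r)
v,r=fit(B,[.58,.18,0,.07]); print("btn",np.round(v,4),r)
E
python3 run.py
```

```text
panel [ 0.5492 -0.0923  3.2407] [[0.1, -0.3], [0.3, 0.0], [-0.1, 0.3], [-1.0, -0.7], [-0.7, -0.4], [1.0, -0.8], [0.7, 0.1], [-1.4, -0.2], [-0.5, 0.2], [-0.0, 0.2]]
tester [0.6233 0.2029 0.3702] [[1.1, -1.1], [-1.7, -1.0], [-0.9, -0.5], [-0.0, -1.8], [1.9, -1.2], [1.4, 1.1], [-1.6, -0.7]]
stand [ 0.4581  0.2784 -0.2444] [[-0.0, -0.9], [-0.5, 0.5], [0.7, -0.5], [-0.6, 1.3], [-0.3, 0.2], [-0.8, -0.4], [-0.4, 0.4], [-0.3, -0.7], [0.1, -0.1], [-0.5, 1.1], [0.8, -1.7], [0.3, -0.0], [-0.6, -0.1]]
handle [ 0.4581  0.278  -0.2441] [[-1.1, -0.3], [0.2, -1.3], [1.4, 0.4], [-0.4, 0.5], [-0.4, -0.1]]
btn [6.029e-01 1.940e-01 1.000e-04 7.860e-02] [[0.3, -0.4], [0.4, 0.0]]
```

The fits agree to about 1 px (2 mm). The button top is at z ≈ 0.079. I'll move towards the button with the jaws closing.

>>> {"op": "arm_command", "data": {"targets": [[[0.085,0.16,0],[0,0,0.08],0],[[0.17,0.32,0],[0,0,0.16],0],[[0.256,0.476,0],[0,0,0.24],0],[[0.342,0.635,0],[0,0,0.32],0],[[0.427,0.794,0],[0,0,0.4],0]], "force": 30}}

```text
clock: 0.52
tool_pos: [0.262, -0.4392, 0.4044]
eef_rot: [0.969, 0.246, -0.0, -0.0]
wrist_force: [0.6, 0.4, 0.9]
grip_width: 0.685
grip_force: 0.0
```

>>> {"op": "arm_command", "data": {"targets": [[[0.085,0.16,0],[0,0,0.08],0],[[0.17,0.32,0],[0,0,0.16],0],[[0.256,0.476,0],[0,0,0.24],0],[[0.342,0.635,0],[0,0,0.32],0],[[0.427,0.794,0],[0,0,0.4],0]]}}

```text
clock: 0.93
tool_pos: [0.3473, -0.2803, 0.4047]
eef_rot: [0.938, 0.346, -0.0, -0.0]
wrist_force: [0.8, -0.6, -0.4]
grip_width: 0.325
grip_force: 0.0
```

>>> {"op": "arm_command", "data": {"targets": [[[0.085,0.16,0],[0,0,0.08],0],[[0.17,0.32,0],[0,0,0.16],0],[[0.256,0.476,0],[0,0,0.24],0],[[0.342,0.635,0],[0,0,0.32],0],[[0.427,0.794,0],[0,0,0.4],0]]}}

```text
clock: 1.35
tool_pos: [0.4327, -0.1216, 0.4047]
eef_rot: [0.897, 0.442, -0.0, 0.0]
wrist_force: [0.3, 0.1, 0.4]
grip_width: 0.01
grip_force: 0.0
```

>>> {"op": "arm_command", "data": {"targets": [[[0.085,0.16,0],[0,0,0.08],0],[[0.17,0.32,0],[0,0,0.16],0],[[0.256,0.476,0],[0,0,0.24],0],[[0.342,0.635,0],[0,0,0.32],0],[[0.427,0.794,0],[0,0,0.4],0]]}}

```text
clock: 1.77
tool_pos: [0.5182, 0.0371, 0.4045]
eef_rot: [0.846, 0.533, -0.0, -0.0]
wrist_force: [0.8, -1.4, -0.1]
grip_width: 0.007
grip_force: 0.0
```

>>> {"op": "arm_command", "data": {"targets": [[[0.085,0.157,-0.1],[0,0,0.08],0],[[0.17,0.314,-0.2],[0,0,0.16],0],[[0.255,0.471,-0.3],[0,0,0.24],0],[[0.34,0.628,-0.4],[0,0,0.32],0],[[0.424,0.785,-0.5],[0,0,0.4],0]]}}

```text
clock: 2.18
tool_pos: [0.6031, 0.194, 0.3032]
eef_rot: [0.786, 0.619, -0.0, 0.0]
wrist_force: [1.0, 0.1, 1.0]
grip_width: 0.004
grip_force: 0.0
```

>>> {"op": "arm_command", "data": {"targets": [[[0,0,-0.06],[0,0,0],0],[[0,0,-0.12],[0,0,0],0],[[0,0,-0.17],[0,0,0],0],[[0,0,-0.2],[0,0,0],0],[[0,0,-0.2],[0,0,0],0]]}}

```text
clock: 2.6
tool_pos: [0.6022, 0.1907, 0.2636]
eef_rot: [0.787, 0.617, -0.001, 0.0]
wrist_force: [-0.2, -0.3, 0.0]
grip_width: 0.003
grip_force: 0.0
```

>>> {"op": "arm_command", "data": {"targets": [[[0,0,-0.01],[0,0,0],0],[[0,0,-0.02],[0,0,0],0],[[0,0,-0.03],[0,0,0],0],[[0,0,-0.035],[0,0,0],0],[[0,0,-0.035],[0,0,0],0]]}}

```text
clock: 3.02
tool_pos: [0.6026, 0.1924, 0.2579]
eef_rot: [0.786, 0.618, 0.0, 0.0]
wrist_force: [0.4, -0.0, -0.9]
grip_width: 0.004
grip_force: 0.0
```

>>> {"op": "arm_command", "data": {"targets": [[[0,0,-0.01],[0,0,0],0],[[0,0,-0.02],[0,0,0],0],[[0,0,-0.03],[0,0,0],0],[[0,0,-0.035],[0,0,0],0],[[0,0,-0.035],[0,0,0],0]]}}

```text
clock: 3.43
tool_pos: [0.6027, 0.1926, 0.2508]
eef_rot: [0.786, 0.618, 0.0, 0.0]
wrist_force: [0.2, -1.5, 3.7]
grip_width: 0.004
grip_force: 2.1
```

>>> {"op": "arm_command", "data": {"targets": [[[0,0,-0.005],[0,0,0],0],[[0,0,-0.005],[0,0,0],0],[[0,0,-0.01],[0,0,0],0],[[0,0,-0.01],[0,0,0],0],[[0,0,-0.01],[0,0,0],0]]}}

```text
clock: 3.85
tool_pos: [0.6027, 0.1926, 0.2494]
eef_rot: [0.786, 0.618, 0.0, 0.0]
wrist_force: [-0.0, -0.8, 8.8]
grip_width: 0.004
grip_force: 4.4
```

>>> {"op": "arm_command", "data": {"targets": [[[0,0,-0.005],[0,0,0],0],[[0,0,-0.005],[0,0,0],0],[[0,0,0.05],[0,0,0],0],[[0,0,0.15],[0,0,0],0.2],[[0,0,0.3],[0,0,0],0.5]]}}

```text
clock: 4.27
tool_pos: [0.6016, 0.192, 0.3069]
eef_rot: [0.786, 0.618, -0.003, -0.001]
wrist_force: [0.2, -1.6, -0.4]
grip_width: 0.109
grip_force: 0.0
```

>>> {"op": "arm_command", "data": {"targets": [[[0,0,0.15],[0,0,0],1],[[0,0,0.3],[0,0,0],1],[[0,0,0.4],[0,0,0],1],[[0,0,0.5],[0,0,0],1],[[0,0,0.5],[0,0,0],1]]}}

```text
clock: 4.68
tool_pos: [0.603, 0.1934, 0.4131]
eef_rot: [0.786, 0.618, 0.003, 0.001]
wrist_force: [1.0, 0.8, 1.0]
grip_width: 0.462
grip_force: 0.0
```

>>> {"op": "arm_command", "data": {"targets": [[[-0.15,0.09,0],[0,0,0],1],[[-0.3,0.18,0],[0,0,0],1],[[-0.5,0.3,0],[0,0,0],1],[[-0.65,0.39,0],[0,0,0],1],[[-0.723,0.428,0],[0,0,0],1]]}}

```text
clock: 5.1
tool_pos: [0.4528, 0.2813, 0.4086]
eef_rot: [0.784, 0.621, -0.001, -0.001]
wrist_force: [-0.5, 1.5, -0.1]
grip_width: 0.823
grip_force: 0.0
```

>>> {"op": "arm_command", "data": {"targets": [[[0,0,0],[0,0,0],1],[[0,0,0],[0,0,0],1],[[0,0,0],[0,0,0],1]]}}

```text
clock: 5.35
tool_pos: [0.4589, 0.2773, 0.4084]
eef_rot: [0.786, 0.618, -0.0, 0.0]
wrist_force: [1.0, -0.8, 0.7]
grip_width: 0.993
grip_force: 0.0
```

>>> {"op": "arm_command", "data": {"targets": [[[0,0,-0.08],[0,0,0],1],[[0,0,-0.18],[0,0,0],1],[[0,0,-0.28],[0,0,0],1],[[0,0,-0.36],[0,0,0],1],[[-0.003,0,-0.385],[0,0,-0.01],1]]}}

```text
clock: 5.77
tool_pos: [0.4584, 0.2763, 0.3289]
eef_rot: [0.788, 0.615, -0.002, -0.0]
wrist_force: [0.1, -1.0, 0.7]
grip_width: 1.0
grip_force: 0.0
```

>>> {"op": "arm_command", "data": {"targets": [[[0,0,0],[0,0,0],0.6],[[0,0,0],[0,0,0],0.6],[[0,0,0],[0,0,0],0.5],[[0,0,0],[0,0,0],0.4],[[0,0,0],[0,0,0],0.4]]}}

```text
clock: 6.18
tool_pos: [0.4577, 0.2783, 0.3326]
eef_rot: [0.788, 0.616, 0.001, 0.0]
wrist_force: [-1.1, 0.3, -0.7]
grip_width: 0.686
grip_force: 0.0
```

```bash
python3 - <<'E'
from workcell import readout, viewer
import cv2, numpy as np
t=viewer.read_camera("top")[210:320,150:270]; s=viewer.read_camera("scene")[230:430,360:520]
f=lambda a,k:cv2.convertScaleAbs(cv2.resize(a[:,:,::-1],None,fx=k,fy=k,interpolation=cv2.INTER_CUBIC),alpha=1.5,beta=20)
a=f(t,3);b=f(s,2.5); b=b[:500]; a=cv2.copyMakeBorder(a,0,b.shape[0]-a.shape[0],0,0,0)
cv2.imwrite("pics/g1.png",np.hstack([a,b]))
s=readout.observe();print(s["tool_pos"],s["eef_rot"],s["grip_width"])
E
```

```text
[0.45746946 0.27823193 0.33229614] [7.87628699e-01 6.16149978e-01 4.70240245e-04 1.22178818e-04] 0.5973634729817536
```

View pics/g1.png

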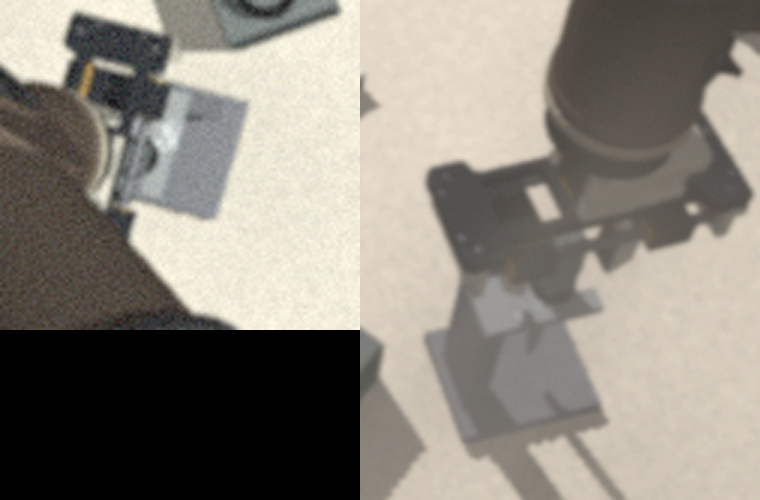

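The gripper is centred over the stand with its fingers on either side of the handle, and the probe is still hanging. I'll close the jaws.

>>> {"op": "arm_command", "data": {"targets": [[[0,0,0],[0,0,0],0.2],[[0,0,0],[0,0,0],0.1],[[0,0,0],[0,0,0],0],[[0,0,0],[0,0,0],0],[[0,0,0],[0,0,0],0]], "force": 35}}

```text
clock: 6.7
tool_pos: [0.4574, 0.2782, 0.3318]
eef_rot: [0.788, 0.616, 0.0, 0.0]
wrist_force: [1.0, -0.7, -2.0]
grip_width: 0.24
grip_force: 24.2
```

>>> {"op": "arm_command", "data": {"targets": [[[0,0,0],[0,0,0],0],[[0,0,0],[0,0,0],0],[[0,0,0],[0,0,0],0]]}}

```text
clock: 6.95
tool_pos: [0.4574, 0.2781, 0.3317]
eef_rot: [0.788, 0.616, 0.0, 0.0]
wrist_force: [0.0, -1.1, 0.3]
grip_width: 0.236
grip_force: 35.0
```

```bash
python3 - <<'E'
from workcell import readout
s=readout.observe();print(s["tool_pos"],s["eef_rot"],s["grip_width"],s["grip_force"],s["wrist_force"])
E
```

```text
[0.45742128 0.27811171 0.3317116 ] [7.87651159e-01 6.16121458e-01 3.73461176e-06 2.36595998e-05] 0.23605777767056663 34.99011933803558 [ 0.04862155 -1.08818629  0.33676305]
```

>>> {"op": "arm_command", "data": {"targets": [[[0,0,0.02],[0,0,0],0],[[0,0,0.05],[0,0,0],0],[[0,0,0.06],[0,0,0],0],[[-0.03,0.008,0.06],[0,0,0],0],[[-0.08,0.02,0.06],[0,0,0],0]]}}

```text
clock: 7.37
tool_pos: [0.4416, 0.282, 0.3439]
eef_rot: [0.788, 0.616, 0.0, 0.0]
wrist_force: [-0.4, 0.2, -1.7]
grip_width: 0.239
grip_force: 35.0
```

>>> {"op": "arm_command", "data": {"targets": [[[-0.06,0.015,0],[0,0,0],0],[[-0.12,0.03,0],[0,0,0],0],[[-0.18,0.045,0],[0,0,0],0],[[-0.23,0.057,0],[0,0,0],0],[[-0.24,0.06,0],[0,0,0],0]]}}

```text
clock: 7.78
tool_pos: [0.3908, 0.295, 0.3439]
eef_rot: [0.787, 0.617, -0.0, -0.0]
wrist_force: [-0.3, 0.5, -1.0]
grip_width: 0.237
grip_force: 35.0
```

```bash
python3 - <<'E'
from workcell import readout, viewer
import cv2, numpy as np
t=viewer.read_camera("top")[200:320,150:270]; s=viewer.read_camera("scene")[230:430,360:520]
f=lambda a,k:cv2.convertScaleAbs(cv2.resize(a[:,:,::-1],None,fx=k,fy=k,interpolation=cv2.INTER_CUBIC),alpha=1.5,beta=20)
a=f(t,3);b=f(s,2.5); b=b[:500]; a=cv2.copyMakeBorder(a,0,b.shape[0]-a.shape[0],0,0,0)
cv2.imwrite("pics/g2.png",np.hstack([a,b]))
s=readout.observe();print(s["tool_pos"],s["eef_rot"],s["grip_width"],s["wrist_force"])
E
```

```text
[0.39271083 0.29444415 0.34390144] [7.87212915e-01 6.16681257e-01 1.42896473e-04 1.80980641e-04] 0.24340832476318994 [-0.28792881 -0.1996382  -1.27840412]
```

View pics/g2.png

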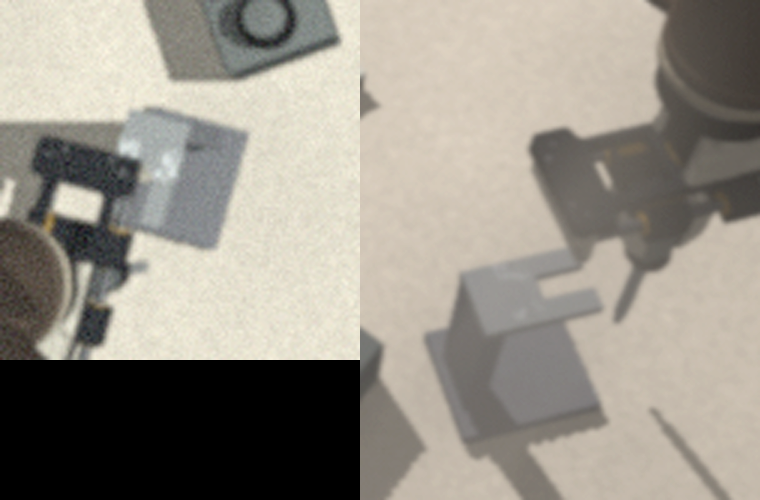

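The probe has come out of the fork, and its tip shows at scene (462.3, 356.7). I'll compare that with the projected position of an upright probe.

```bash
python3 - <<'E'
from fit import *
print(proj("scene",[[.3927,.2944,.0472],[.3927,.2944,.0505],[.3927,.2944,.1472],[.4027,.2944,.0472],[.3927,.3044,.0472]]))
c,s=np.cos(3.2407),np.sin(3.2407)
for p in[(-.1,-.04),(-.03,-.04),(.03,.04),(.1,.04)]: print(np.round([.5492+c*p[0]-s*p[1],-.0923+s*p[0]+c*p[1]],4))
E
```

```text
[[461.11715336 358.29513041]
 [461.48823978 357.45997416]
 [473.28561513 330.90914644]
 [456.93057075 360.65007239]
 [464.54946153 362.5407204 ]]
[ 0.6448 -0.0426]
[ 0.5751 -0.0495]
[ 0.5233 -0.1351]
[ 0.4536 -0.142 ]
```

>>> {"op": "arm_command", "data": {"targets": [[[0,-0.1,0.02],[0,0,0],0],[[0,-0.25,0.04],[0,0,0],0],[[0,-0.4,0.05],[0,0,0],0],[[0,-0.58,0.05],[0,0,0],0],[[0,-0.72,0.05],[0,0,0],0]]}}

```text
clock: 8.3
tool_pos: [0.3937, 0.1476, 0.3538]
eef_rot: [0.788, 0.616, -0.0, 0.0]
wrist_force: [0.4, -0.3, -1.2]
grip_width: 0.235
grip_force: 35.0
```

>>> {"op": "arm_command", "data": {"targets": [[[0.12,-0.1,0],[0,0,0],0],[[0.25,-0.2,0],[0,0,0],0],[[0.38,-0.3,0],[0,0,0],0],[[0.5,-0.4,0],[0,0,0],0],[[0.63,-0.48,0],[0,0,0],0]]}}

```text
clock: 8.72
tool_pos: [0.5208, 0.0515, 0.3537]
eef_rot: [0.788, 0.615, -0.0, 0.0]
wrist_force: [-0.3, -0.1, -0.9]
grip_width: 0.238
grip_force: 35.0
```

>>> {"op": "arm_command", "data": {"targets": [[[0.12,-0.1,0],[0,0,0],0],[[0.25,-0.2,0],[0,0,0],0],[[0.38,-0.3,0],[0,0,0],0],[[0.52,-0.42,0],[0,0,0],0],[[0.63,-0.48,0],[0,0,0],0]]}}

```text
clock: 9.13
tool_pos: [0.6474, -0.0467, 0.3532]
eef_rot: [0.789, 0.614, -0.001, 0.001]
wrist_force: [-0.3, -0.8, -1.3]
grip_width: 0.237
grip_force: 35.0
```

>>> {"op": "arm_command", "data": {"targets": [[[0,0,0],[0,0,0],0],[[0,0,0],[0,0,0],0],[[0,0,0],[0,0,0],0],[[0,0,0],[0,0,0],0]]}}

```text
clock: 9.47
tool_pos: [0.6448, -0.0411, 0.3537]
eef_rot: [0.787, 0.617, -0.0, -0.0]
wrist_force: [-0.5, -0.8, -1.0]
grip_width: 0.24
grip_force: 35.0
```

```bash
python3 - <<'E'
from workcell import readout, viewer
import cv2, numpy as np
t=viewer.read_camera("top")[130:290,290:410]; s=viewer.read_camera("scene")[190:330,200:370]
f=lambda a,k:cv2.convertScaleAbs(cv2.resize(a[:,:,::-1],None,fx=k,fy=k,interpolation=cv2.INTER_CUBIC),alpha=1.4,beta=20)
a=f(t,2);b=f(s,3); a=cv2.copyMakeBorder(a,0,b.shape[0]-a.shape[0],0,0,0)
cv2.imwrite("pics/g3.png",np.hstack([a,b]))
s=readout.observe();print(s["tool_pos"],s["eef_rot"],s["grip_width"],s["wrist_force"])
from fit import proj
p=np.array(s["tool_pos"]);p[2]-=.2967;print(proj("scene",[p]))
E
```

```text
[ 0.64486179 -0.04107549  0.35400598] [7.87238958e-01 6.16648054e-01 1.50472301e-05 3.58516264e-06] 0.23981783209214283 [-0.72483603 -0.80397319 -1.85124549]
[[263.31960024 281.4055933 ]]
```

View pics/g3.png

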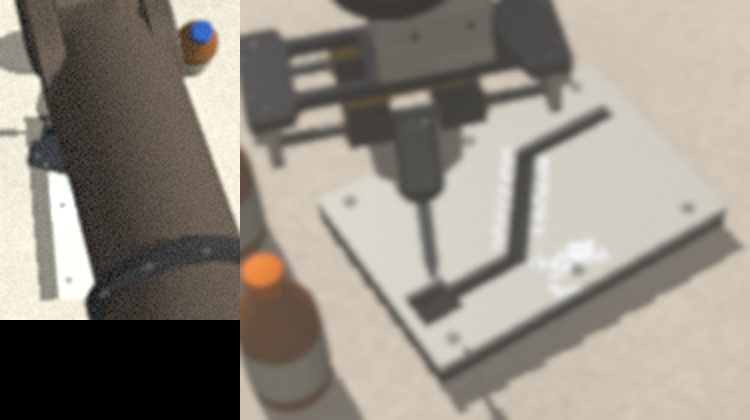

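The tip is above the pocket, within about 2–3 mm of the prediction. I'll lower it onto the floor for about 5 mm of spring travel.

>>> {"op": "arm_command", "data": {"targets": [[[-0.004,-0.004,-0.04],[0,0,0],0],[[-0.008,-0.008,-0.09],[0,0,0],0],[[-0.008,-0.008,-0.13],[0,0,0],0],[[-0.008,-0.008,-0.16],[0,0,0],0],[[-0.008,-0.008,-0.18],[0,0,0],0]]}}

```text
clock: 9.98
tool_pos: [0.6434, -0.0435, 0.3162]
eef_rot: [0.788, 0.616, -0.001, -0.001]
wrist_force: [0.5, 1.1, -1.9]
grip_width: 0.238
grip_force: 35.0
```

>>> {"op": "arm_command", "data": {"targets": [[[0,0,-0.01],[0,0,0],0],[[0,0,-0.02],[0,0,0],0],[[0,0,-0.02],[0,0,0],0],[[0,0,-0.02],[0,0,0],0],[[0,0,-0.02],[0,0,0],0]]}}

```text
clock: 10.4
tool_pos: [0.6439, -0.0434, 0.3141]
eef_rot: [0.788, 0.616, 0.0, 0.0]
wrist_force: [-0.2, -0.3, -1.2]
grip_width: 0.237
grip_force: 35.0
```

```bash
cat > st.py <<'E'
from workcell import readout, viewer
import numpy as np
W=[];P=[]
for i in range(6):
    viewer.read_camera("scene"); s=readout.observe(); W.append(s["wrist_force"]);P.append(s["tool_pos"])
print(np.round(s["clock"],2),np.round(np.mean(P,0),4),np.round(np.mean(W,0),2),np.round(np.std(W,0),2),np.round(s["ft_torque"],2))
E
python3 st.py
```

```text
10.7 [ 0.6439 -0.0434  0.314 ] [-0.05 -0.04 -1.23] [0.31 0.34 0.55] [-0.04 -0.09  0.01]
```

>>> {"op": "arm_command", "data": {"targets": [[[0,0,-0.01],[0,0,0],0],[[0,0,-0.02],[0,0,0],0],[[0,0,-0.03],[0,0,0],0],[[0,0,-0.04],[0,0,0],0],[[0,0,-0.04],[0,0,0],0]]}}

```text
clock: 11.12
tool_pos: [0.6439, -0.0435, 0.3054]
eef_rot: [0.788, 0.616, 0.0, 0.0]
wrist_force: [0.8, 0.1, 1.0]
grip_width: 0.242
grip_force: 35.0
```

```bash
python3 st.py
```

```text
11.42 [ 0.6439 -0.0434  0.3058] [0.63 0.09 0.68] [0.35 0.69 0.36] [-0.04 -0.23  0.01]
```

>>> {"op": "arm_command", "data": {"targets": [[[-0.012,-0.001,0],[0,0,0],0],[[-0.03,-0.002,0],[0,0,0],0],[[-0.05,-0.004,0],[0,0,0],0],[[-0.07,-0.006,0],[0,0,0],0],[[-0.088,-0.0075,0],[0,0,0],0]]}}

```text
clock: 11.83
tool_pos: [0.6257, -0.045, 0.3059]
eef_rot: [0.788, 0.616, 0.0, 0.0]
wrist_force: [0.8, -0.5, 1.1]
grip_width: 0.236
grip_force: 35.0
```

>>> {"op": "arm_command", "data": {"targets": [[[-0.018,-0.001,0],[0,0,0],0],[[-0.035,-0.003,0],[0,0,0],0],[[-0.053,-0.0045,0],[0,0,0],0],[[-0.07,-0.006,0],[0,0,0],0],[[-0.088,-0.0075,0],[0,0,0],0]]}}

```text
clock: 12.25
tool_pos: [0.6082, -0.0465, 0.3057]
eef_rot: [0.788, 0.616, 0.0, 0.0]
wrist_force: [1.3, 0.0, 1.2]
grip_width: 0.237
grip_force: 35.0
```

```bash
python3 st.py
```

```text
12.55 [ 0.6079 -0.0466  0.3055] [-1.25 -0.25  0.76] [0.51 0.36 0.41] [-0.1   0.36  0.05]
```

>>> {"op": "arm_command", "data": {"targets": [[[-0.012,-0.001,0],[0,0,0],0],[[-0.03,-0.002,0],[0,0,0],0],[[-0.05,-0.004,0],[0,0,0],0],[[-0.07,-0.006,0],[0,0,0],0],[[-0.088,-0.0075,0],[0,0,0],0]]}}

```text
clock: 12.97
tool_pos: [0.5906, -0.048, 0.3059]
eef_rot: [0.788, 0.616, 0.0, 0.0]
wrist_force: [1.9, 0.1, 0.6]
grip_width: 0.24
grip_force: 35.0
```

>>> {"op": "arm_command", "data": {"targets": [[[-0.018,-0.001,0],[0,0,0],0],[[-0.035,-0.003,0],[0,0,0],0],[[-0.053,-0.0045,0],[0,0,0],0],[[-0.07,-0.006,0],[0,0,0],0],[[-0.084,-0.007,0],[0,0,0],0]]}}

```text
clock: 13.38
tool_pos: [0.5738, -0.0494, 0.3058]
eef_rot: [0.788, 0.616, -0.0, 0.0]
wrist_force: [1.0, 0.7, 0.3]
grip_width: 0.237
grip_force: 35.0
```

```bash
python3 st.py
```

```text
13.68 [ 0.5735 -0.0495  0.3055] [-1.07 -0.07  0.99] [0.73 0.44 0.35] [-0.03  0.33 -0.  ]
```

At the first bend with no side load. Next is the diagonal.

>>> {"op": "arm_command", "data": {"targets": [[[-0.006,-0.01,0],[0,0,0],0],[[-0.016,-0.026,0],[0,0,0],0],[[-0.028,-0.046,0],[0,0,0],0],[[-0.04,-0.066,0],[0,0,0],0],[[-0.052,-0.086,0],[0,0,0],0]]}}

```text
clock: 14.1
tool_pos: [0.5636, -0.0671, 0.3058]
eef_rot: [0.788, 0.616, 0.0, 0.0]
wrist_force: [0.7, 1.1, 0.4]
grip_width: 0.235
grip_force: 35.0
```

>>> {"op": "arm_command", "data": {"targets": [[[-0.01,-0.017,0],[0,0,0],0],[[-0.021,-0.034,0],[0,0,0],0],[[-0.031,-0.051,0],[0,0,0],0],[[-0.042,-0.069,0],[0,0,0],0],[[-0.052,-0.086,0],[0,0,0],0]]}}

```text
clock: 14.52
tool_pos: [0.5531, -0.0842, 0.3058]
eef_rot: [0.788, 0.616, 0.0, 0.0]
wrist_force: [0.1, 2.3, 1.1]
grip_width: 0.237
grip_force: 35.0
```

```bash
python3 st.py
```

```text
14.82 [ 0.553  -0.0845  0.3056] [-0.7  -1.06  0.59] [0.54 0.53 0.35] [-0.38  0.11 -0.03]
```

>>> {"op": "arm_command", "data": {"targets": [[[-0.006,-0.01,0],[0,0,0],0],[[-0.016,-0.026,0],[0,0,0],0],[[-0.028,-0.046,0],[0,0,0],0],[[-0.04,-0.065,0],[0,0,0],0],[[-0.052,-0.085,0],[0,0,0],0]]}}

```text
clock: 15.23
tool_pos: [0.5428, -0.101, 0.3058]
eef_rot: [0.788, 0.616, 0.0, 0.0]
wrist_force: [0.3, 1.0, -0.7]
grip_width: 0.235
grip_force: 35.0
```

>>> {"op": "arm_command", "data": {"targets": [[[-0.01,-0.017,0],[0,0,0],0],[[-0.021,-0.034,0],[0,0,0],0],[[-0.031,-0.051,0],[0,0,0],0],[[-0.042,-0.068,0],[0,0,0],0],[[-0.052,-0.085,0],[0,0,0],0]]}}

```text
clock: 15.65
tool_pos: [0.5323, -0.1181, 0.3057]
eef_rot: [0.788, 0.616, -0.0, -0.0]
wrist_force: [0.8, 0.2, 0.5]
grip_width: 0.239
grip_force: 35.0
```

>>> {"op": "arm_command", "data": {"targets": [[[-0.01,-0.017,0],[0,0,0],0],[[-0.021,-0.034,0],[0,0,0],0],[[-0.031,-0.051,0],[0,0,0],0],[[-0.042,-0.068,0],[0,0,0],0],[[-0.052,-0.083,0],[0,0,0],0]]}}

```text
clock: 16.07
tool_pos: [0.522, -0.1348, 0.3057]
eef_rot: [0.788, 0.616, -0.0, 0.0]
wrist_force: [0.7, 1.3, 1.0]
grip_width: 0.239
grip_force: 35.0
```

```bash
python3 st.py
```

```text
16.37 [ 0.5217 -0.1351  0.3056] [-0.87 -0.91  0.86] [0.49 0.52 0.55] [-0.33  0.14 -0.03]
```

>>> {"op": "arm_command", "data": {"targets": [[[-0.012,-0.001,0],[0,0,0],0],[[-0.03,-0.002,0],[0,0,0],0],[[-0.05,-0.005,0],[0,0,0],0],[[-0.07,-0.007,0],[0,0,0],0],[[-0.088,-0.009,0],[0,0,0],0]]}}

```text
clock: 16.78
tool_pos: [0.5042, -0.1361, 0.3058]
eef_rot: [0.788, 0.616, 0.0, 0.0]
wrist_force: [1.4, -0.4, 0.6]
grip_width: 0.236
grip_force: 35.0
```

>>> {"op": "arm_command", "data": {"targets": [[[-0.018,-0.002,0],[0,0,0],0],[[-0.035,-0.004,0],[0,0,0],0],[[-0.053,-0.005,0],[0,0,0],0],[[-0.07,-0.007,0],[0,0,0],0],[[-0.088,-0.009,0],[0,0,0],0]]}}

```text
clock: 17.2
tool_pos: [0.4867, -0.138, 0.3058]
eef_rot: [0.788, 0.616, 0.0, 0.0]
wrist_force: [2.3, -0.3, -0.2]
grip_width: 0.241
grip_force: 35.0
```

>>> {"op": "arm_command", "data": {"targets": [[[-0.018,-0.002,0],[0,0,0],0],[[-0.035,-0.004,0],[0,0,0],0],[[-0.053,-0.005,0],[0,0,0],0],[[-0.07,-0.007,0],[0,0,0],0],[[-0.088,-0.009,0],[0,0,0],0]]}}

```text
clock: 17.62
tool_pos: [0.4691, -0.1398, 0.3057]
eef_rot: [0.788, 0.616, 0.0, 0.0]
wrist_force: [1.5, 0.1, 0.1]
grip_width: 0.241
grip_force: 35.0
```

>>> {"op": "arm_command", "data": {"targets": [[[-0.018,-0.002,0],[0,0,0],0],[[-0.035,-0.004,0],[0,0,0],0],[[-0.053,-0.005,0],[0,0,0],0],[[-0.07,-0.007,0],[0,0,0],0],[[-0.084,-0.008,0],[0,0,0],0]]}}

```text
clock: 18.03
tool_pos: [0.4521, -0.1414, 0.3057]
eef_rot: [0.788, 0.616, -0.0, -0.0]
wrist_force: [1.4, -0.3, 1.6]
grip_width: 0.238
grip_force: 35.0
```

```bash
python3 st.py; python3 - <<'E'
from workcell import viewer, readout
import cv2, numpy as np
from fit import proj
s=viewer.read_camera("scene")[190:330,200:370]
cv2.imwrite("pics/g4.png",cv2.convertScaleAbs(cv2.resize(s[:,:,::-1],None,fx=4,fy=4,interpolation=cv2.INTER_CUBIC),alpha=1.4,beta=20))
p=np.array(readout.observe()["tool_pos"]);p[2]=.022;print((proj("scene",[p])+.5-[200,190])*4)
E
```

```text
18.33 [ 0.4519 -0.1415  0.3055] [-1.18  0.15  0.62] [0.2  0.3  0.41] [-0.06  0.3  -0.01]
[[483.97008054 153.60032914]]
```

View pics/g4.png

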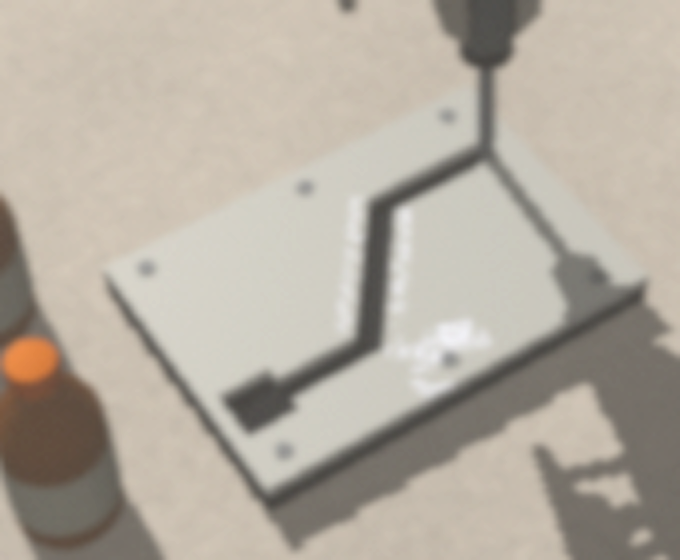

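The tip is at the seam's closed end, crop (487,150), where it should be. I'll lift straight up and go back to the stand.

>>> {"op": "arm_command", "data": {"targets": [[[0,0,0.03],[0,0,0],0],[[0,0,0.08],[0,0,0],0],[[0,0,0.15],[0,0,0],0],[[0,0,0.22],[0,0,0],0],[[0,0,0.245],[0,0,0],0]]}}

```text
clock: 18.8
tool_pos: [0.4533, -0.1412, 0.3572]
eef_rot: [0.788, 0.616, 0.001, 0.001]
wrist_force: [0.3, 0.2, -1.1]
grip_width: 0.236
grip_force: 35.0
```

>>> {"op": "arm_command", "data": {"targets": [[[-0.03,0.1,0],[0,0,0],0],[[-0.06,0.25,0],[0,0,0],0],[[-0.09,0.4,0],[0,0,0],0],[[-0.12,0.55,0],[0,0,0],0],[[-0.15,0.7,0],[0,0,0],0]]}}

```text
clock: 19.22
tool_pos: [0.4221, -0.0001, 0.3551]
eef_rot: [0.788, 0.616, 0.0, 0.0]
wrist_force: [0.6, 0.2, -0.3]
grip_width: 0.238
grip_force: 35.0
```

>>> {"op": "arm_command", "data": {"targets": [[[-0.03,0.15,0],[0,0,0],0],[[-0.06,0.3,0],[0,0,0],0],[[-0.09,0.45,0],[0,0,0],0],[[-0.12,0.6,0],[0,0,0],0],[[-0.15,0.76,0],[0,0,0],0]]}}

```text
clock: 19.63
tool_pos: [0.3921, 0.1518, 0.3551]
eef_rot: [0.788, 0.616, 0.0, 0.0]
wrist_force: [0.4, -0.1, -0.9]
grip_width: 0.239
grip_force: 35.0
```

>>> {"op": "arm_command", "data": {"targets": [[[0,0.15,0],[0,0,0],0],[[0,0.3,0],[0,0,0],0],[[0,0.45,-0.01],[0,0,0],0],[[0,0.6,-0.03],[0,0,0],0],[[0,0.7,-0.05],[0,0,0],0]]}}

```text
clock: 20.05
tool_pos: [0.3921, 0.2936, 0.3452]
eef_rot: [0.787, 0.617, 0.001, -0.001]
wrist_force: [0.8, 0.1, -1.2]
grip_width: 0.237
grip_force: 35.0
```

```bash
python3 st.py; python3 st.py
```

```text
20.35 [0.3922 0.2922 0.3447] [ 0.35  0.57 -0.92] [0.47 1.88 0.51] [-0.03 -0.14  0.03]
20.65 [0.3928 0.2898 0.3449] [-0.01  0.05 -1.01] [0.64 0.39 0.24] [-0.01 -0.09 -0.03]
```

>>> {"op": "arm_command", "data": {"targets": [[[0.003,0.0215,0],[0,0,0],0],[[0.003,0.0215,0],[0,0,0],0],[[0.003,0.0215,0],[0,0,0],0],[[0.003,0.0215,0],[0,0,0],0]]}}

```text
clock: 20.98
tool_pos: [0.3931, 0.2951, 0.3447]
eef_rot: [0.788, 0.616, -0.0, -0.0]
wrist_force: [-0.1, -0.4, -1.4]
grip_width: 0.234
grip_force: 35.0
```

```bash
python3 st.py; python3 - <<'E'
from workcell import viewer, readout
import cv2, numpy as np
s=viewer.read_camera("scene")[230:430,360:520]
cv2.imwrite("pics/g5.png",cv2.convertScaleAbs(cv2.resize(s[:,:,::-1],None,fx=3,fy=3,interpolation=cv2.INTER_CUBIC),alpha=1.5,beta=20))
E
```

```text
21.28 [0.3931 0.2949 0.3447] [-0.2   0.13 -1.29] [0.37 0.49 0.47] [-0.   -0.1   0.02]
```

View pics/g5.png

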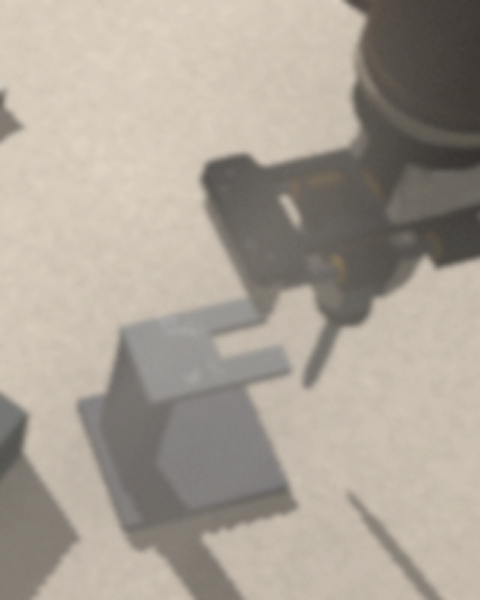

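The probe looks the same as on the way out. I'll slide it back into the slot along the same line.

>>> {"op": "arm_command", "data": {"targets": [[[0.02,-0.006,0],[0,0,0],0],[[0.06,-0.016,0],[0,0,0],0],[[0.1,-0.026,0],[0,0,0],0],[[0.14,-0.036,0],[0,0,0],0],[[0.18,-0.047,0],[0,0,0],0]]}}

```text
clock: 21.75
tool_pos: [0.4305, 0.2851, 0.3447]
eef_rot: [0.788, 0.616, 0.0, 0.0]
wrist_force: [0.2, 0.1, -1.2]
grip_width: 0.238
grip_force: 35.0
```

>>> {"op": "arm_command", "data": {"targets": [[[0.04,-0.01,0],[0,0,0],0],[[0.08,-0.02,0],[0,0,0],0],[[0.12,-0.03,0],[0,0,0],0],[[0.14,-0.037,0],[0,0,0],0],[[0.14,-0.037,0],[0,0,0],0]]}}

```text
clock: 22.17
tool_pos: [0.4583, 0.2776, 0.3446]
eef_rot: [0.788, 0.616, 0.0, 0.0]
wrist_force: [0.2, 0.9, -2.2]
grip_width: 0.239
grip_force: 35.0
```

>>> {"op": "arm_command", "data": {"targets": [[[0,0,-0.01],[0,0,0],0],[[0,0,-0.02],[0,0,0],0],[[0,0,-0.035],[0,0,0],0],[[0,0,-0.05],[0,0,0],0],[[0,0,-0.05],[0,0,0],0]]}}

```text
clock: 22.58
tool_pos: [0.4567, 0.2781, 0.334]
eef_rot: [0.787, 0.616, -0.001, -0.0]
wrist_force: [-0.5, -0.4, -2.1]
grip_width: 0.241
grip_force: 35.0
```

```bash
python3 st.py
```

```text
22.88 [0.4571 0.2782 0.3347] [ 0.11 -0.22 -0.88] [0.28 0.64 0.19] [-0.05 -0.08 -0.01]
```

Lower the last 3 mm.

>>> {"op": "arm_command", "data": {"targets": [[[0,0,-0.004],[0,0,0],0],[[0,0,-0.008],[0,0,0],0],[[0,0,-0.012],[0,0,0],0],[[0,0,-0.014],[0,0,0],0],[[0,0,-0.014],[0,0,0],0]]}}

```text
clock: 23.3
tool_pos: [0.4571, 0.2781, 0.3318]
eef_rot: [0.788, 0.616, -0.0, -0.0]
wrist_force: [0.1, 0.2, -1.3]
grip_width: 0.242
grip_force: 35.0
```

```bash
python3 st.py
```

```text
23.6 [0.4572 0.2781 0.3319] [ 0.17 -0.15 -1.52] [0.24 0.57 0.58] [-0.04 -0.11 -0.01]
```

>>> {"op": "arm_command", "data": {"targets": [[[0,0,-0.002],[0,0,0],0],[[0,0,-0.003],[0,0,0],0],[[0,0,-0.003],[0,0,0],0]]}}

```text
clock: 23.85
tool_pos: [0.4572, 0.2782, 0.3317]
eef_rot: [0.788, 0.616, 0.0, 0.0]
wrist_force: [-1.1, -0.9, 3.6]
grip_width: 0.24
grip_force: 35.0
```

```bash
python3 st.py
```

```text
24.15 [0.4572 0.2782 0.3317] [-1.23 -1.43  5.53] [0.22 0.43 0.42] [-0.32  0.23 -0.04]
```

The collar is in contact with the plate at the original height, so I'll open the jaws gently and rise.

>>> {"op": "arm_command", "data": {"targets": [[[0,0,0],[0,0,0],0.3],[[0,0,0],[0,0,0],0.4],[[0,0,0],[0,0,0],0.6],[[0,0,0],[0,0,0],0.8],[[0,0,0],[0,0,0],1]]}}

```text
clock: 24.57
tool_pos: [0.4572, 0.2781, 0.3312]
eef_rot: [0.788, 0.616, -0.0, -0.0]
wrist_force: [0.7, -0.2, -0.1]
grip_width: 0.539
grip_force: 0.0
```

>>> {"op": "arm_command", "data": {"targets": [[[0,0,0],[0,0,0],1],[[0,0,0],[0,0,0],1],[[0,0,0],[0,0,0],1],[[0,0,0],[0,0,0],1],[[0,0,0],[0,0,0],1]]}}

```text
clock: 24.98
tool_pos: [0.4572, 0.2781, 0.3313]
eef_rot: [0.788, 0.616, -0.0, 0.0]
wrist_force: [0.3, 0.3, 0.2]
grip_width: 0.904
grip_force: 0.0
```

>>> {"op": "arm_command", "data": {"targets": [[[0,0,0.05],[0,0,0],1],[[0,0,0.15],[0,0,0],1],[[0,0,0.3],[0,0,0],1],[[0,0,0.42],[0,0,0],1],[[0,0,0.5],[0,0,0],1]]}}

```text
clock: 25.4
tool_pos: [0.4571, 0.2786, 0.4347]
eef_rot: [0.788, 0.616, 0.002, 0.0]
wrist_force: [-0.2, 0.5, -0.3]
grip_width: 0.999
grip_force: 0.0
```

>>> {"op": "arm_command", "data": {"targets": [[[0,-0.15,0],[0,0,0],1],[[0,-0.35,0],[0,0,0],1],[[0,-0.55,0],[0,0,0],1],[[0,-0.75,0],[0,0,0],1],[[0,-0.9,0],[0,0,0],1]]}}

```text
clock: 25.82
tool_pos: [0.4568, 0.0951, 0.432]
eef_rot: [0.788, 0.615, -0.0, 0.001]
wrist_force: [-0.2, -0.1, -1.2]
grip_width: 0.997
grip_force: 0.0
```

>>> {"op": "arm_command", "data": {"targets": [[[0,0,0],[0,0,0],1],[[0,0,0],[0,0,0],1],[[0,0,0],[0,0,0],1],[[0,0,0],[0,0,0],1],[[0,0,0],[0,0,0],1]]}}

```text
clock: 26.23
tool_pos: [0.457, 0.0996, 0.4316]
eef_rot: [0.787, 0.617, 0.0, -0.0]
wrist_force: [0.6, -0.3, 0.2]
grip_width: 1.002
grip_force: 0.0
```

```bash
python3 - <<'E'
from workcell import viewer, readout
import cv2, numpy as np
s=viewer.read_camera("scene")
cv2.imwrite("pics/g6.png",cv2.convertScaleAbs(cv2.resize(s[300:430,285:475,::-1],None,fx=4,fy=4,interpolation=cv2.INTER_CUBIC),alpha=1.4,beta=15))
print(readout.observe()["tool_pos"])
E
```

```text
[0.45706899 0.09942515 0.43147615]
```

View pics/g6.png

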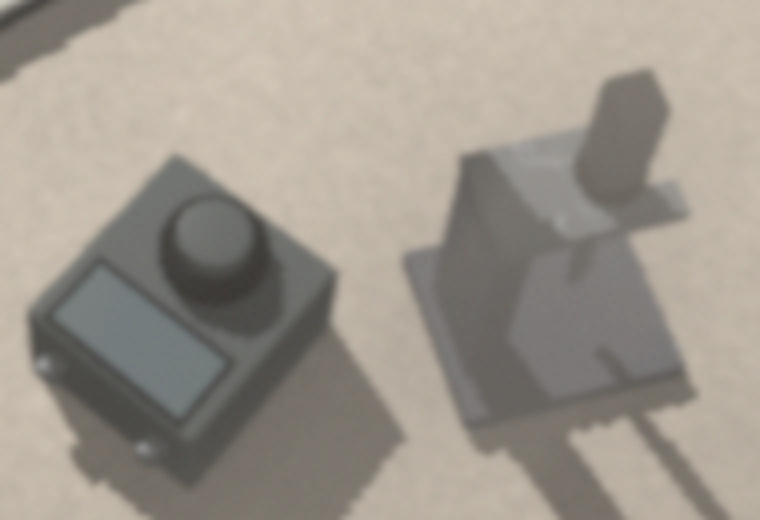

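The probe hangs upright in the fork, with its top at crop (636,92), almost exactly where it was at the start. The button is up and the arm is clear.

```bash
python3 -c "
from workcell import bot
print(bot.sign_off())"
```

```text
the job is handed in; nothing more can be done
None
```

I handed the job in at about 26 s; no verdict came back. The button was pressed and let up, the whole seam was traced with the spring about 5 mm in, and the probe hangs upright in its fork again. I never steered near the bottles or scanner.

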